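Hold a price plaque flush on the cheese display slope

ROBOT

A 6-joint arm with a two-finger parallel gripper is mounted at the origin on the work surface. World frame = base frame: x ahead of the robot, y to its left, z up, the work surface at z = 0. Lengths are in m, angles in degrees, forces in N, time in s.
With the tool pointing down it reaches from about 0.25 to 0.725 m from the base axis. Payload 9.7 kg.
Tool frame: the origin (TCP) lies on the centre line of the jaws, within the pads' length; the fingertips stand bot.nose_length ahead of it and the grasp point (between the pads) lies 11 mm behind it (bot.nose_length is the distance from the TCP to the fingertips, in m); z points along the fingers, y is the line along which they close (so a half turn about z gives the same grasp; the last joint's range is limited). The gripper opens to 85 mm and grips with 20 to 120 N. Pads are 22 mm wide; open, the fingers measure 114 mm over their backs; the gripper's body (76 mm by 85 mm) begins 54 mm behind the grasp point. The pads swing forward as they close: fully open they stand 13 mm farther back than shut.
Start: joints at [-67.323, 4.979, 10.078, 95.1, 0, 90], TCP at [0.212, -0.507, 0.239] pointing down, gripper open.
Joint ranges: [-179.16, 179.16], [-48.56, 103.87], [-65.8, 70.77], [-126.05, 130.52], [-82.76, 87.17], [-180, 180]. Speed limits (degrees/s): [127.2, 127.2, 147.25, 180, 180, 180].

INTERFACE

Orientations are given as [roll, pitch, yaw] about the fixed x, y, z axes, in that order (R = Rz(yaw) Ry(pitch) Rx(roll)).
In Python, from workcell import bot gives the robot as it stands. The module is installed in compiled form; this text tells all that it offers.
- The arm moves only by the shell command python3 -m inch 'ROWS' [OPENING] [FORCE]. ROWS is JSON, a list of rows, each a list of 4 numbers: the shift along the world's x, y, z in cm, then the turn about the world's z in degrees. A call has exactly 8 rows; each row is the pose to reach, as a shift and turn from the pose commanded when the call began; what a row does not reach only later rows make up. A row lasts 1/8 s, in which the tool goes at most 62.5 mm and 10.7 degrees, less where a joint would pass 70% of its speed; a pose out of reach is approached as far as the arm can. A call with a gripper value outside its range is refused whole. OPENING is the finger opening in cm, from 0 to 8.54, set as the call begins (- or left out, the last holds). The fingers move at their own pace and stop on an object; FORCE is the grip in N (left out, the last holds). Time passes only in rows, so rows that repeat a pose let the fingers close, or fill a call up. It gives the time, the measured TCP pose, the force, the opening and the grip force at its end, in the units of the state.
- bot.get_obs(): the state, without advancing time (a new reading comes with each control period).
- bot.camera(name): name is "scene" or "side" or "wrist"; returns a dict with "img" (400x640x3 uint8, red, green, blue), "fovy" (degrees; the focal length in pixels is half the picture's height over the tangent of half this angle, whatever the lens; pixels are square), "cx", "cy" (the principal point, pixels), "R" (3x3) and "t" (3): a world point X has camera coordinates R X + t; the wrist camera has in their place "mount" (4x4, takes a point from camera to tool coordinates, whose origin is the TCP and whose axes are the flange's). Camera axes: x right, y down, z forward; pixel columns grow to the right and rows downward; lengths in m; the calibration is good to about 2 mm. The wrist camera is an equidistant fisheye: a pixel r from the principal point sees the ray r / f radians off the axis. A picture is of the moment at which its call begins: read the wrist's pose just before it. There is no depth.
- bot.job_done(): hands the job in; it is judged then, once.
Trained networks look in a picture, given as the dict that the camera call returned (one of the last four; its "shot" number tells which), for a name from the list of things; names that differ only in an ending like _2 or _b are one class to them, and where a whole thing is asked for, a point or a joint stands for the part that bears it (a point fixed in the world has none). Each returns a list of dicts, best first, with "score" (0 to 1); they miss things now and then, are a little off and sometimes report something else, mostly with a low value. They report only what shows in the picture. A call takes as long as a camera call. They do not tell look-alikes from the thing itself.
- bot.find_in(thing, picture): "point" ([column, row] in pixels, amid what is visible of it).
- bot.landmark_of(thing, picture): "point" ([column, row] in pixels: a listed point, or the origin of a listed thing).
The state is a dict: "time": time; "q": joint angles; "qd": joint speeds; "joint_efforts": joint torques, N m; "ee_pos": TCP position; "tcp_rot": TCP orientation; "wrist_force": force on the tool from outside, world axes, zero at the start; "torque": the same for the moment, N m; "opening": finger opening in m; "grasp_force": force on a finger pad.
Only numpy, scipy, OpenCV 4.12 (cv2) and the standard library are available. Lean on these libraries where they do the work, as an engineer would, in place of code of your own. Each camera call takes 0.05 s, during which the arm holds its last target. There are 200 camera calls.

TASK

Make the cheese display slope ready and put its price plaque on: push the slope's carriage by its red post fully home, away from you, then swing the brass turn catch all the way across in front of it to lock it. Then pick up the white plaque by its wooden grip, tilt it to the slope and press it gently, flush, centred and square, on the yellow patch of the black sprung panel so that the panel gives a few millimetres, as for its adhesive to take. Finish while still gripping the plaque and holding it pressed there, and leave the cheeses, jar and other things alone.

Things in the scene. Friction and masses are not known exactly. Their poses are not given: they have to be found in the camera images.
- stand: fixed wooden base of the display slope, 330 x 230 x 12 mm; origin on the table under the middle of the slide; its x axis is the direction in which the carriage is pushed home (roughly away from the robot), z up. All 'stand' directions below are these axes. Base plate spans -175 to +155 mm in x, +-115 mm in y.
- carriage (a joint): slide of the dark wooden carriage along the stand's +x, in m: 0 = pulled right out towards the robot, 0.080 = fully home against its stop. It starts between 0 and 0.030 and needs about 3 N to slide; it stays where it is left. It carries the red post, the tilting tray and the panel. In front of the post its tongue (50 mm wide, top 24 mm above the table) reaches 40 mm further towards the robot.
- post_top (a point): centre of the top of the upright red post on the carriage, 20 mm diameter, 71 mm tall, top 95 mm above the table; 25 mm or more free on all sides for fingers down to 60 mm above the table. The tilting tray begins 40 mm behind it (towards +x).
- catch (a joint): turn catch, in rad, about a vertical axis, growing counter-clockwise seen from above: 0 = brass arm points along the stand's -x (open), 1.571 = arm points along the stand's -y, across in front of the home carriage (locked, against its stop). Starts 0 to 0.35. It stays where it is left, friction 0.08 N m. While the carriage is out the arm runs into its tongue and cannot be closed.
- catch_pivot (a point): pivot of the catch on the stand, on its axis, at the top of the brass arm, 24 mm above the table
- peg_top (a point): centre of the top of the upright red peg on the catch arm, 16 mm diameter, 51 mm tall, top 75 mm above the table, 50 mm from the pivot axis; the arm ends 15 mm beyond it. Locked, the peg stands 59 mm from the home post.
- tray (a joint): tilt of the tray that carries the panel, in rad from level, its far (+x) end raised, so the face looks up and towards the robot; set between 0.25 and 0.60 at the start by stiff friction hinges (4 N m) and not to be changed
- panel_centre (a point): centre of the top face of the black panel, at the middle of its yellow patch (78 x 108 mm); its x axis runs up the slope, y along the level width (the stand's y), z is the outward normal of the face. The panel is 110 (x) x 140 (y) mm and moves with the carriage, tray and springs.
- panel (a joint): how far the panel is pressed in on its springs along its own -z, in m: 0 = out, 0.012 = bottomed. It starts to give at 3.6 N and takes 1.2 N more for each mm (7.2 N at 3 mm, 13 N at 8 mm).
- plaque: loose white blank plaque, 70 (its x) x 100 (its y) x 5 mm, 0.08 to 0.17 kg, lying flat on the table; origin at the centre of its underside (the face that goes on the panel), z up. On top in the middle a wooden grip bar, 45 mm along its x, 14 mm thick along its y, its top 40 mm above the underside. It goes on the panel with its 70 mm side up the slope, either way round. It may lie to the left or the right of the stand.
- cheese_box: bystander: round wooden cheese box, 96 mm diameter, 36 mm tall, left or right of the stand (the place that the plaque does not have); origin at the centre of its underside
- cheese_a: bystander: white cheese, 68 mm diameter, 28 mm tall; origin at the centre of its underside
- cheese_b: bystander: white cheese, 80 mm diameter, 32 mm tall; origin at the centre of its underside
- cheese_c: bystander: white cheese, 60 mm diameter, 45 mm tall; origin at the centre of its underside
- jar: bystander: jar with a brass lid, 64 mm diameter, 85 mm tall; origin at the centre of its underside
- spatula: bystander: spatula lying on the table, about 0.3 m long
Things that resemble listed ones, but are neither listed nor needed, are in the scene too. Leave any blue, green or pink look-alike of the plaque alone.

How it is judged (in metres and radians):
On the way, in this order (a step that is already met when the one before it is completed fails the run):
1. the carriage is pushed fully home (within 4 mm) before the catch is across (value of joint carriage above 0.076 m and value of joint catch below 1 rad), for 0.1 s.
2. the catch is turned fully across (beyond 1.42 rad) with the carriage home (value of joint carriage above 0.076 m and value of joint catch above 1.42 rad), for 0.2 s.
3. the plaque is gripped and lifted clear of the table and of the panel (height (world z) of plaque above 0.04 m and contact force between the fingers and plaque above 1 N and contact force between plaque and stand below 0.1 N), for 0.2 s.
At the end, for the whole second after the job is handed in: carriage home (within 4 mm), catch across (over 1.42 rad); the plaque, still gripped and at rest, flat on the panel (0.06 rad, 4 mm), centred within 12 mm each way, square within 0.14 rad either way round, pressed with 3 to 25 N, the panel sunk 1 mm or more (all of step 2 and angle between the z axis of plaque and the z axis of panel_centre, either way round below 0.06 rad and angle between the x axis of plaque and the x axis of panel_centre, either way round below 0.14 rad and x of plaque in the frame of panel_centre between -0.012 and 0.012 m and y of plaque in the frame of panel_centre between -0.012 and 0.012 m and z of plaque in the frame of panel_centre between -0.004 and 0.004 m and contact force between plaque and stand between 3 and 25 N and contact force between the fingers and plaque above 2 N and value of joint panel above 0.001 m and value of joint tray between 0.2 and 0.65 rad and height (world z) of plaque above 0.04 m and linear speed of plaque below 0.02 m/s); the arm keeps its last pose, push and grip.
It fails at once if the plaque is pressed on the slope with more than 45 N (contact force between plaque and stand above 45 N).
It fails at once if the panel is re-tilted outside its setting range (value of joint tray below 0.2 rad or value of joint tray above 0.65 rad).
It fails at once if a bystander is moved by more than 25 mm or tipped (distance of any of cheese_box, cheese_a, cheese_b, cheese_c, jar, spatula from where it was at the start of the episode above 0.025 m or angle between any of cheese_box, cheese_a, cheese_b, cheese_c, jar's own z axis and vertical above 0.4 rad).
It also fails if it takes over 61 s, if anything falls off the work surface, if the arm or the gripper's body presses on something with over 40 N, if the wrist force passes 120 N, or if a joint passes its speed limit or range.

## Working session

There is one attempt and no reset: what is moved stays moved. The work goes in short steps, Python scripts to look and compute and a shell command to move; the robot and the scene stay as the last step left them, time stands still between calls to the robot, and variables do not carry over. Pictures are saved under pics/ and viewed, at most 10 in all, crops included, and the job is handed in when it is done.

```bash
mkdir -p pics
cat > h.py <<'E'
import numpy as np, cv2, json
from workcell import bot
from scipy.spatial.transform import Rotation as Ro
def f_of(c): return 200/np.tan(np.radians(c["fovy"])/2)
def ray(c,p,obs=None):
    f=f_of(c); d=np.array([p[0]-c["cx"],p[1]-c["cy"]],float)
    if "mount" in c:
        r=np.hypot(*d); th=r/f; v=np.r_[d/max(r,1e-9)*np.sin(th),np.cos(th)]
        M=np.array(c["mount"]); Rt=Ro.from_euler('xyz',obs["tcp_rot"],degrees=True).as_matrix()
        return Rt@M[:3,3]+obs["ee_pos"], Rt@M[:3,:3]@v
    R=np.array(c["R"]);t=np.array(c["t"])
    return -R.T@t, R.T@np.r_[d/f,1]
def at_z(c,p,z,obs=None):
    o,v=ray(c,p,obs); return o+v*(z-o[2])/v[2]
def proj(c,X):
    Y=np.array(c["R"])@X+np.array(c["t"]); return np.array([c["cx"],c["cy"]])+f_of(c)*Y[:2]/Y[2]
def tri(rs):
    A=0;b=0
    for o,v in rs:
        v=v/np.linalg.norm(v);P=np.eye(3)-np.outer(v,v);A=A+P;b=b+P@o
    X=np.linalg.solve(A,b); return X,[np.linalg.norm(np.cross(X-o,v/np.linalg.norm(v))) for o,v in rs]
def save(c,n,crop=None,k=1):
    im=c["img"][...,::-1]
    if crop: im=im[crop[1]:crop[3],crop[0]:crop[2]]
    cv2.imwrite(f"pics/{n}.png",cv2.resize(im,None,fx=k,fy=k,interpolation=cv2.INTER_CUBIC))
E
cat > a.py <<'E'
from h import *
o=bot.get_obs(); print(o["time"],o["ee_pos"],o["tcp_rot"],bot.nose_length)
cs={n:bot.camera(n) for n in("scene","side")}
for n,c in cs.items(): save(c,n+"0")
Z=dict(post_top=.095,peg_top=.075,catch_pivot=.024,panel_centre=None,plaque=0,stand=0,cheese_box=0,cheese_a=0,jar=0,spatula=0)
for t,z in Z.items():
    for n,c in cs.items():
        for r in bot.landmark_of(t,c)[:6]:
            print(t,n,np.round(r["point"]),round(r["score"],2), np.round(at_z(c,r["point"],z),3)[:2] if z is not None else "")
    if z is None or z>0:
        X,e=tri([ray(c,bot.landmark_of(t,c)[0]["point"]) for c in cs.values()]);print(' tri',np.round(X,3),np.round(e,4))
print({n:[c["shot"]] for n,c in cs.items()}, bot.get_obs()["time"])
E
python3 a.py
```

```text
0.0 [ 0.21196415 -0.50729835  0.23856741] [-1.79924633e+02  2.26014280e-03  2.26771327e+01] 0.008
post_top scene [327. 187.] 0.84 [0.528 0.007]
post_top scene [276. 277.] 0.58 [ 0.774 -0.316]
post_top side [327. 216.] 0.77 [0.525 0.019]
 tri [0.524 0.012 0.09 ] [0.0017 0.0017]
peg_top scene [339. 179.] 0.51 [0.49  0.085]
peg_top scene [325. 186.] 0.31 [0.495 0.022]
peg_top side [333. 238.] 0.61 [0.501 0.081]
 tri [0.499 0.081 0.079] [0.0031 0.0031]
catch_pivot scene [352. 202.] 0.84 [0.561 0.086]
catch_pivot scene [340. 179.] 0.18 [0.426 0.138]
catch_pivot side [318. 252.] 0.96 [0.54  0.085]
 tri [0.547 0.088 0.02 ] [0.0083 0.0083]
panel_centre scene [342. 196.] 0.75 
panel_centre scene [326. 182.] 0.58 
panel_centre scene [427. 211.] 0.29 
panel_centre side [299. 209.] 0.68 
 tri [0.604 0.01  0.101] [0.0004 0.0004]
plaque scene [301. 182.] 0.69 [0.328 0.032]
plaque scene [260. 200.] 0.64 [ 0.345 -0.15 ]
plaque scene [238. 235.] 0.63 [ 0.475 -0.29 ]
plaque scene [215. 213.] 0.56 [ 0.326 -0.306]
plaque side [353. 179.] 0.91 [ 0.48 -0.3 ]
plaque side [397. 181.] 0.7 [ 0.329 -0.307]
pla
[... 187 characters left out ...]
386. 179.] 0.6 [0.497 0.308]
cheese_box side [320. 335.] 0.96 [0.499 0.318]
cheese_a scene [232. 285.] 0.87 [ 0.65  -0.386]
cheese_a scene [425. 213.] 0.81 [0.725 0.267]
cheese_a scene [277. 278.] 0.63 [ 0.697 -0.278]
cheese_a side [286. 179.] 0.87 [ 0.708 -0.27 ]
cheese_a side [233. 308.] 0.69 [0.714 0.277]
cheese_a side [310. 163.] 0.64 [ 0.644 -0.383]
cheese_a side [327. 214.] 0.56 [ 0.543 -0.101]
jar scene [430. 186.] 0.69 [0.625 0.404]
jar side [254. 363.] 0.94 [0.625 0.404]
spatula scene [161. 258.] 0.9 [ 0.443 -0.513]
spatula side [310. 164.] 0.69 [ 0.642 -0.372]
spatula side [370. 148.] 0.62 [ 0.435 -0.516]
spatula side [301. 206.] 0.44 [ 0.629 -0.127]
{'scene': [1], 'side': [2]} 1.5
```

```bash
python3 -c "
import cv2
for n,b in(('scene0',(190,140,480,310)),('side0',(200,130,480,380))):
    i=cv2.imread(f'pics/{n}.png')[b[1]:b[3],b[0]:b[2]];cv2.imwrite(f'pics/{n}c.png',cv2.resize(i,None,fx=2.4,fy=2.4,interpolation=2))"
```

```text
(no output)
```

View pics/scene0c.png

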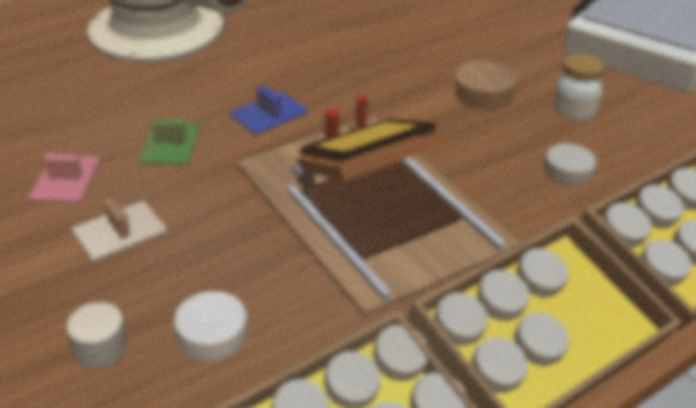

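View pics/side0c.png

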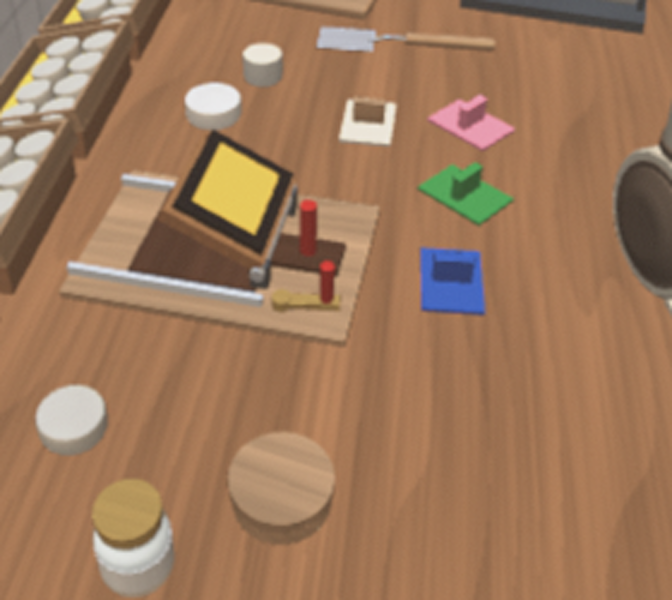

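The plaque candidates in the side image are white (353,179), pink (397,181), green (396,213) and blue (387,247). Only the white one at (353,179), scene (238,235), fits the description. Both crops above confirm it: white plate, wooden grip. It is at about world (0.477,-0.295). Next I measure the stand, panel and plaque orientations.

```bash
cat > b.py <<'E'
from h import *
cs={n:bot.camera(n) for n in("scene","side")}
C=np.array([(378,205),(345,340),(65,290),(125,178)])/2.4+[200,130]
P=[at_z(cs["side"],p,.012)[:2] for p in C]; print("stand corners",np.round(P,3))
for a,b in((0,3),(1,2)): d=P[b]-P[a];print(np.linalg.norm(d),np.degrees(np.arctan2(d[1],d[0])))
d=P[1]-P[0];print("w",np.linalg.norm(d),np.degrees(np.arctan2(-d[0],d[1])))
for n,c in cs.items():
    im=c["img"]; hsv=cv2.cvtColor(im,cv2.COLOR_RGB2HSV)
    for nm,m,roi,z in(("plaque",(hsv[...,1]<70)&(hsv[...,2]>130),{"scene":(218,220,262,252),"side":(338,168,370,192)}[n],.005),
                  ("patch",(abs(hsv[...,0].astype(int)-25)<8)&(hsv[...,1]>120)&(hsv[...,2]>110),{"scene":(315,186,375,208),"side":(275,190,325,230)}[n],None)):
        M=np.zeros(m.shape,np.uint8);x0,y0,x1,y1=roi;M[y0:y1,x0:x1]=m[y0:y1,x0:x1]*255
        M=cv2.morphologyEx(M,cv2.MORPH_CLOSE,np.ones((5,5)))
        k=max(cv2.findContours(M,0,2)[0],key=cv2.contourArea)
        if z:
            W=np.array([at_z(c,p,z)[:2] for p in k[:,0]],np.float32); r=cv2.minAreaRect(W*1000)
            print(n,nm,np.round(r[0]),np.round(r[1]),round(r[2],1))
        else:
            hull=cv2.convexHull(k); q=cv2.approxPolyN(hull,4) if hasattr(cv2,'approxPolyN') else cv2.boxPoints(cv2.minAreaRect(k))
            q=np.array(q).reshape(-1,2); print(n,nm,cv2.contourArea(k),q.tolist())
print(bot.get_obs()["time"])
E
python3 b.py
```

```text
stand corners [[ 0.449 -0.093]
 [ 0.466  0.135]
 [ 0.786  0.107]
 [ 0.778 -0.101]]
0.32925568773865904 -1.2721892845801601
0.32177969951808116 -5.032506501817312
w 0.2290598745936061 -4.256980332621461
scene plaque [ 484. -289.] [102.  76.] 88.5
scene patch 185.5 [[365, 192], [334, 203], [322, 200], [343, 189]]
side plaque [ 479. -285.] [107.  72.] 89.1
side patch 786.0 [[317, 202], [306, 228], [279, 213], [291, 188]]
1.6
```

```bash
python3 -m inch '[[3,6,0,-10],[6,12,0,-20],[9,18,0,-27],[12,24,0,-27],[15,30,0,-27],[18,36,0,-27],[21,42,0,-27],[23,46.5,0,-27]]' 0
cat > c.py <<'E'
from h import *
from scipy.optimize import least_squares
import sys
cs={n:bot.camera(n) for n in("scene","side")}
# patch pose from quads typed in
Q={"scene":[[365,192],[334,203],[322,200],[343,189]],"side":[[317,202],[306,228],[279,213],[291,188]]}
if len(sys.argv)>1: Q=json.loads(sys.argv[1])
def corners(x):
    ps,ti=x[3:]; R=(Ro.from_euler('z',ps)*Ro.from_euler('y',-ti)).as_matrix()
    return [x[:3]+R@np.array([a*.039,b*.054,0]) for a,b in((1,1),(1,-1),(-1,-1),(-1,1))]
def res(x):
    r=[]
    for n in Q:
        p=np.array([proj(cs[n],X) for X in corners(x)]); q=np.array(Q[n],float)
        r+=[min(((p-np.roll(q,k,0)) for k in range(4)),key=lambda d:(d**2).sum()).ravel(), ] if 1 else []
    return np.concatenate(r)
s=least_squares(res,[.604,.01,.1,-.07,.4],loss='soft_l1')
print(np.round(s.x,3),np.round(s.fun,1))
E
python3 c.py
```

```text
time: 2.6
ee_pos: [0.4341, -0.0588, 0.2396]
tcp_rot: [180.0, -0.1, -4.3]
wrist_force: [2.2, -0.5, 0.2]
opening: -0.0
grasp_force: 0.0
[ 0.606  0.007  0.104 -0.069  0.434] [-1.3 -0.3 -0.6 -0.6 -1.1 -0.5  6.8  0.6  0.1  0.6 -0.3  1.6 -1.5  0.1
 -0.  -1. ]
```

```bash
python3 -m inch '[[2,5,0,0],[2.6,5.6,-5,0],[2.6,5.6,-10,0],[2.6,5.6,-14,0],[2.6,5.6,-16.5,0],[2.6,5.6,-16.5,0],[2.6,5.6,-16.5,0],[2.6,5.6,-16.5,0]]'
python3 - <<'E'
from h import *
o=bot.get_obs();c=bot.camera("wrist");save(c,"w1",k=1.25)
for t,z in(("post_top",.095),("peg_top",.075)):
    for r in bot.landmark_of(t,c)[:2]: print(t,r["point"],r["score"],at_z(c,r["point"],z,o))
E
```

```text
time: 3.7
ee_pos: [0.4594, -0.0218, 0.0757]
tcp_rot: [-179.3, -0.1, -3.1]
wrist_force: [0.3, 0.2, 0.1]
opening: -0.0
grasp_force: 0.0
post_top [219.2, 150.9] 0.69 [0.52225638 0.01266262 0.095     ]
peg_top [120.0, 211.2] 0.95 [0.49204695 0.08506891 0.075     ]
```

View pics/w1.png

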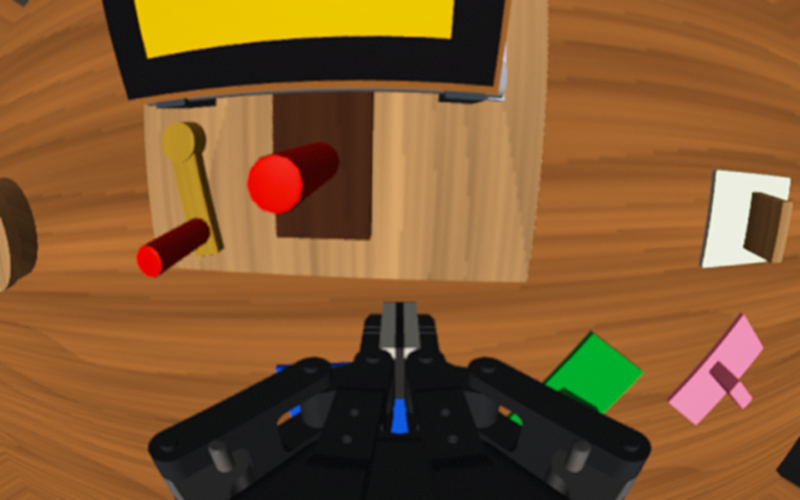

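```bash
python3 -c "
from workcell import bot
o=bot.get_obs();print(o['time'],o['ee_pos'],o['tcp_rot'],o['wrist_force'])"
```

```text
3.85 [ 0.45903026 -0.02169029  0.07509222] [-1.79277758e+02 -6.56416318e-02 -3.08342123e+00] [-0.35757702  0.03379718  0.40797644]
```

```bash
python3 -m inch '[[0.4,1.5,0,0],[1,3.5,-0.3,-1],[1,3.5,-0.3,-1],[2,3.5,-0.3,-1],[3,3.5,-0.3,-1],[4,3.5,-0.3,-1],[4,3.5,-0.3,-1],[4,3.5,-0.3,-1]]'
```

```text
time: 4.85
ee_pos: [0.4975, -0.0107, 0.0711]
tcp_rot: [-178.2, 0.1, -2.2]
wrist_force: [0.7, -0.2, 0.2]
opening: 0.0001
grasp_force: 0.0
```

```bash
python3 -c "
from workcell import bot
import numpy as np
o=bot.get_obs();
for k in o: print(k,np.round(o[k],3))"
```

```text
time 4.85
q [ -2.21   -2.001 -15.671  76.387   1.751 179.942]
qd [-0.119 -0.533 -0.371  0.049  0.059  0.049]
joint_efforts [ 8.0000e-03 -4.3821e+01  4.6669e+01 -5.1000e-02  1.0000e-01 -0.0000e+00]
ee_pos [ 0.498 -0.011  0.071]
tcp_rot [-1.78248e+02  5.50000e-02 -2.15200e+00]
wrist_force [ 0.72  -0.163  0.245]
torque [-0.088  0.001  0.069]
grasp_force 0.0
opening 0.0
```

```bash
python3 -m inch '[[-1,0,0,8],[-2,1,0,15],[-2,2.3,0,15],[-2,2.3,0,15],[-2,2.3,0,15],[-2,2.3,0,15],[-2,2.3,0,15],[-2,2.3,0,15]]'
```

```text
time: 5.85
ee_pos: [0.4777, 0.0121, 0.0712]
tcp_rot: [-178.2, 0.0, 12.8]
wrist_force: [-0.4, -0.6, 0.4]
opening: -0.0002
grasp_force: 0.0
```

```bash
python3 -m inch '[[1.5,0,0,0],[2.5,-0.1,0,0],[3.5,-0.1,0,0],[4.5,-0.2,0,0],[5.5,-0.3,0,0],[6.5,-0.4,0,0],[7.5,-0.4,0,0],[8.5,-0.5,0,0]]'
```

```text
time: 6.85
ee_pos: [0.5631, 0.0068, 0.0711]
tcp_rot: [-178.3, 0.1, 12.8]
wrist_force: [-4.5, -2.5, 3.3]
opening: -0.0002
grasp_force: 2.6
```

```bash
python3 -m inch '[[0.3,0,0,0],[0.6,0,0,0],[0.9,0,0,0],[1.1,0,0,0],[1.3,-0.1,0,0],[1.5,-0.1,0,0],[1.6,-0.1,0,0],[1.6,-0.1,0,0]]'
```

```text
time: 7.85
ee_pos: [0.5663, 0.0068, 0.0709]
tcp_rot: [-177.9, 1.4, 12.9]
wrist_force: [-73.6, -0.5, 39.7]
opening: -0.0001
grasp_force: 37.0
```

```bash
python3 -m inch '[[-3,0,0,6],[-6,0,4,12],[-8.4,2,5,12],[-8.4,7,5,12],[-8.4,11.1,5,12],[-8.4,11.1,5,12],[-8.4,11.1,5,12],[-8.4,11.1,5,12]]'
python3 - <<'E'
from h import *
o=bot.get_obs();c=bot.camera("wrist");save(c,"w2",k=1)
print(o["ee_pos"],o["tcp_rot"])
for t,z in(("post_top",.095),("peg_top",.075),("catch_pivot",.024)):
    for r in bot.landmark_of(t,c)[:2]: print(t,r["point"],r["score"],at_z(c,r["point"],z,o))
E
```

```text
time: 8.85
ee_pos: [0.4949, 0.1166, 0.1213]
tcp_rot: [-178.3, 0.0, 24.8]
wrist_force: [0.0, 0.2, -0.1]
opening: -0.0002
grasp_force: 0.0
[0.4948759  0.11659716 0.12126219] [-1.78250111e+02  1.59379389e-02  2.47931997e+01]
post_top [535.5, 185.3] 0.78 [0.58427982 0.00797281 0.095     ]
peg_top [361.1, 244.9] 0.83 [0.49444405 0.08694544 0.075     ]
catch_pivot [378.0, 158.8] 0.61 [0.5436685  0.09201956 0.024     ]
catch_pivot [609.3, 351.0] 0.36 [ 0.45586679 -0.45037495  0.024     ]
```

```bash
python3 -m inch '[[0,0.3,-3,0],[0,0.3,-6.8,0],[0,0.3,-6.8,0],[-0.2,-1,-6.8,0],[-0.6,-2.4,-6.8,0],[-0.5,-3.6,-6.8,0],[-0.3,-4.6,-6.8,0],[0.2,-5.6,-6.8,0]]'
```

```text
time: 10.05
ee_pos: [0.4967, 0.0603, 0.0535]
tcp_rot: [-178.3, 0.0, 24.8]
wrist_force: [-2.1, 1.0, -0.4]
opening: 0.0001
grasp_force: 0.8
```

```bash
python3 -m inch '[[0.3,-0.5,0,0],[0.7,-0.9,0,0],[1.1,-1.3,0,0],[1.5,-1.6,0,0],[1.9,-1.8,0,0],[2.2,-1.9,0,0],[2.4,-1.9,0,0],[2.6,-1.9,0,0]]'
```

```text
time: 11.05
ee_pos: [0.5193, 0.0422, 0.0528]
tcp_rot: [-178.1, 0.4, 24.9]
wrist_force: [-24.7, 0.1, 12.3]
opening: -0.0002
grasp_force: 11.9
```

```bash
python3 -m inch '[[-3,0,0,0],[-4,0,5,10],[-4,-3,10,20],[-4,-8,14,30],[-4,-13,14,40],[-4,-18,14,50],[-4,-23,14,60],[-4,-28,14,70]]' 5.5; python3 -m inch '[[0,-2,0,10],[0,-4,0,20],[0,-5,0,30],[0,-5,0,40],[0,-5,0,50],[0,-5,0,60],[0,-5,0,70],[0,-5,0,80]]' 5.5; python3 -m inch '[[0,0,0,4],[0,0,0,4],[0,0,0,4],[0,0,0,4],[0,0,0,4],[0,0,0,4],[0,0,0,4],[0,0,0,4]]'
python3 - <<'E'
from h import *
o=bot.get_obs();c=bot.camera("wrist");save(c,"w3",k=1)
print(o["q"])
for t,z in(("post_top",.095),("peg_top",.075),("catch_pivot",.024),("plaque",0)):
    for r in bot.landmark_of(t,c)[:3]: print(t,r["point"],r["score"],at_z(c,r["point"],z,o))
E
```

```text
time: 12.05
ee_pos: [0.4828, -0.2397, 0.1936]
tcp_rot: [-178.3, 0.1, 95.2]
wrist_force: [0.4, -0.4, -0.3]
opening: 0.0552
grasp_force: 0.0
time: 13.05
ee_pos: [0.4829, -0.288, 0.1935]
tcp_rot: [-178.2, 0.1, 175.2]
wrist_force: [0.9, -0.3, -0.9]
opening: 0.0554
grasp_force: 0.0
time: 14.05
ee_pos: [0.4826, -0.2877, 0.1933]
tcp_rot: [-178.2, 0.0, 178.8]
wrist_force: [-0.2, 2.1, -0.1]
opening: 0.0547
grasp_force: 0.0
[-30.05111701   5.00705666   4.99104608  89.11600435  -1.52379871
 -28.90478054]
post_top [576.7, 284.0] 0.86 [0.59178508 0.01270606 0.095     ]
peg_top [597.1, 232.6] 0.58 [0.53543252 0.04584674 0.075     ]
catch_pivot [590.9, 219.4] 0.66 [0.54031868 0.08750222 0.024     ]
catch_pivot [321.5, 170.0] 0.17 [ 0.47448201 -0.29159653  0.024     ]
plaque [312.6, 36.4] 0.97 [ 0.33664387 -0.29871066  0.        ]
plaque [324.3, 168.7] 0.85 [ 0.47880219 -0.28924461  0.        ]
plaque [563.5, 77.0] 0.83 [0.354994   0.01568226 0.        ]
```

View pics/w3.png

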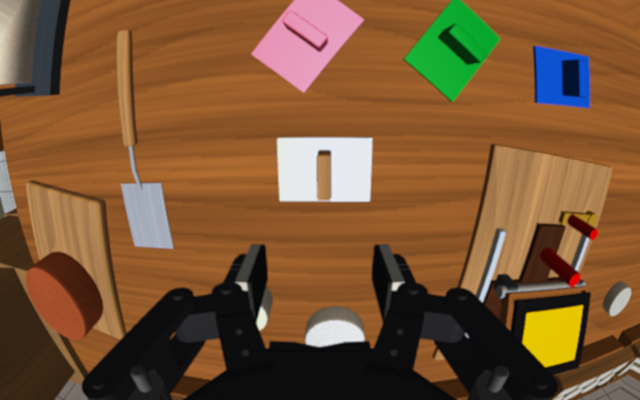

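Run:
```python
from h import *
o=bot.get_obs();c=bot.camera("wrist");im=c["img"];hsv=cv2.cvtColor(im,cv2.COLOR_RGB2HSV)
M=np.zeros(im.shape[:2],np.uint8);b=(260,125,390,215)
M[b[1]:b[3],b[0]:b[2]]=((hsv[...,1]<60)&(hsv[...,2]>140))[b[1]:b[3],b[0]:b[2]]*255
k=max(cv2.findContours(cv2.morphologyEx(M,cv2.MORPH_CLOSE,np.ones((15,15))),0,2)[0],key=cv2.contourArea)
W=np.array([at_z(c,p,.005,o)[:2] for p in k[:,0]],np.float32)*1000;print(cv2.minAreaRect(W))
# grip top face: corners seen
for p in((318,151),(331,151),(331,198),(318,198)):print(p,np.round(at_z(c,p,.04,o),4))
```

```text
((478.7229919433594, -289.2891845703125), (100.85707092285156, 71.23008728027344), 89.1958236694336)
(318, 151) [ 0.4522 -0.2941  0.04  ]
(331, 151) [ 0.4524 -0.2819  0.04  ]
(331, 198) [ 0.4988 -0.2823  0.04  ]
(318, 198) [ 0.4987 -0.2951  0.04  ]
```

```bash
python3 -m inch '[[-0.4,-0.1,-5,0],[-0.4,-0.1,-10,0],[-0.4,-0.1,-14,0],[-0.4,-0.1,-16,0],[-0.4,-0.1,-17.1,0],[-0.4,-0.1,-17.1,0],[-0.4,-0.1,-17.1,0],[-0.4,-0.1,-17.1,0]]' 5.5 20; python3 -m inch '[[0,0,0,0],[0,0,0,0],[0,0,0,0],[0,0,0,0],[0,0,0,0],[0,0,0,0],[0,0,0,0],[0,0,0,0]]' 0 20
```

```text
time: 15.35
ee_pos: [0.4792, -0.289, 0.0234]
tcp_rot: [-178.2, 0.1, 178.8]
wrist_force: [0.2, 0.2, -0.4]
opening: 0.0549
grasp_force: 0.0
time: 16.35
ee_pos: [0.4787, -0.2887, 0.0228]
tcp_rot: [-178.3, 0.0, 178.9]
wrist_force: [-1.1, 0.5, 5.7]
opening: 0.0139
grasp_force: 19.7
```

```bash
python3 -m inch '[[0,0,2,0],[0,0,7,0],[1,2,12,0],[3,6,17,-1],[6,11,19,-2],[9,16,19,-3],[12,21,19,-3],[15,26,19,-3]]' 0 20;  python3 -m inch '[[1.2,2,0,0],[1.2,2.8,0,0],[1.2,2.8,0,0],[1.2,2.8,0,0],[1.2,2.8,0,0],[1.2,2.8,0,0],[1.2,2.8,0,0],[1.2,2.8,0,0]]'
cat > d.py <<'E'
from h import *
o=bot.get_obs();print(o["q"],o["opening"],o["grasp_force"])
c={n:bot.camera(n) for n in("wrist","scene","side")}
for n in c: save(c[n],n+"5")
rs=[]
for n in c:
    l=bot.landmark_of("panel_centre",c[n])[:2]; print(n,l)
    if l: rs.append(ray(c[n],l[0]["point"],o))
print(tri(rs))
im=c["side"]["img"];hsv=cv2.cvtColor(im,cv2.COLOR_RGB2HSV)
E
python3 d.py; python3 -c "
import cv2,numpy as np
a=cv2.imread('pics/wrist5.png');b=cv2.imread('pics/side5.png')[150:270,220:360];
b=cv2.resize(b,(466,400),interpolation=2);cv2.imwrite('pics/m5.png',cv2.resize(np.hstack([a,b]),(800,289)))"
```

```text
time: 17.35
ee_pos: [0.6294, -0.027, 0.212]
tcp_rot: [-178.2, 0.0, 175.8]
wrist_force: [1.3, -0.2, -0.6]
opening: 0.0139
grasp_force: 20.0
time: 18.35
ee_pos: [0.6406, -0.0008, 0.2123]
tcp_rot: [-178.2, 0.0, 175.8]
wrist_force: [-0.2, -0.6, -2.0]
opening: 0.0136
grasp_force: 20.1
[ 0.68247338 17.53542682 21.6111146  94.20196166 -1.74825442  4.84528387] 0.013649824797315049 20.11586844921112
wrist []
scene [{'point': [353.9, 204.2], 'score': 0.64}]
side [{'point': [275.3, 204.0], 'score': 0.7}, {'point': [231.2, 308.3], 'score': 0.23}]
(array([0.66813293, 0.00503323, 0.10872633]), [np.float64(0.001681480331585599), np.float64(0.0016814803315857968)])
```

View pics/m5.png

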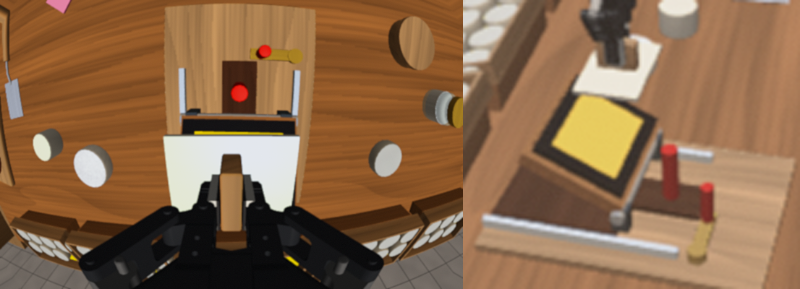

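```bash
cat > q.py <<'E'
import cv2,numpy as np,json
Q={}
for n,b in(("scene",(325,190,395,222)),("side",(250,180,305,232))):
    hsv=cv2.cvtColor(cv2.imread(f"pics/{n}5.png"),cv2.COLOR_BGR2HSV).astype(int)
    M=np.zeros(hsv.shape[:2],np.uint8);M[b[1]:b[3],b[0]:b[2]]=((abs(hsv[...,0]-25)<8)&(hsv[...,1]>120)&(hsv[...,2]>110))[b[1]:b[3],b[0]:b[2]]*255
    M=cv2.morphologyEx(M,cv2.MORPH_CLOSE,np.ones((3,3)))
    k=max(cv2.findContours(M,0,2)[0],key=cv2.contourArea)
    Q[n]=cv2.approxPolyN(cv2.convexHull(k),4).reshape(-1,2).tolist()
print(json.dumps(Q))
E
Q="$(python3 q.py)"; echo $Q; python3 c.py "$Q"; python3 c.py "$(python3 -c "import json,sys;d=json.loads(sys.argv[1]);d.pop('scene');print(json.dumps(d))" "$Q")"
```

```text
{"scene": [[376, 203], [349, 213], [331, 213], [346, 196]], "side": [[295, 199], [283, 225], [256, 210], [270, 185]]}
[ 0.668  0.001  0.103 -0.057  0.468] [-0.1 -1.2 -3.9  0.7  0.2 -2.  14.7  3.9  0.9 -0.1 -0.4  1.4 -1.   0.2
  0.4 -1.4]
[ 0.656  0.041  0.136 -0.074  0.493] [-0.2 -0.3 -0.1  0.1  0.   0.3  0.2 -0.1]
```

```bash
python3 -m inch '[[1.2,0.4,-1.5,0],[1.2,0.4,-3,0],[1.2,0.4,-4.5,0],[1.2,0.4,-6,0],[1.2,0.4,-6.5,0],[1.2,0.4,-7,0],[1.2,0.4,-7,0],[1.2,0.4,-7,0]]';python3 -m inch '[[0,0,-0.1,0],[0,0,-0.2,0],[0,0,-0.3,0],[0,0,-0.4,0],[0,0,-0.5,0],[0,0,-0.6,0],[0,0,-0.7,0],[0,0,-0.8,0]]'
```

```text
time: 19.85
ee_pos: [0.6529, 0.0033, 0.1429]
tcp_rot: [-178.3, 0.1, 175.8]
wrist_force: [-1.1, -0.5, -1.9]
opening: 0.0135
grasp_force: 20.1
time: 20.85
ee_pos: [0.653, 0.0033, 0.1349]
tcp_rot: [-178.3, 0.1, 175.8]
wrist_force: [0.9, -0.8, 3.4]
opening: 0.0139
grasp_force: 21.1
```

```bash
python3 -m inch '[[0,0,-0.1,0],[0,0,-0.2,0],[0,0,-0.3,0],[0,0,-0.4,0],[0,0,-0.4,0],[0,0,-0.5,0],[0,0,-0.5,0],[0,0,-0.5,0]]'
```

```text
time: 21.85
ee_pos: [0.6526, 0.0033, 0.13]
tcp_rot: [-178.3, 0.0, 175.9]
wrist_force: [-1.6, -0.9, 6.7]
opening: 0.0135
grasp_force: 22.0
```

Run:
```python
from h import *
a=bot.camera("side");b=bot.camera("wrist")
x=cv2.resize(a["img"][150:240,230:330,::-1],(444,400),interpolation=2);y=b["img"][100:350,150:490,::-1]
cv2.imwrite("pics/m6.png",cv2.resize(np.hstack([x,cv2.resize(y,(544,400))]),(800,324)))
```

```text
(no output)
```

View pics/m6.png

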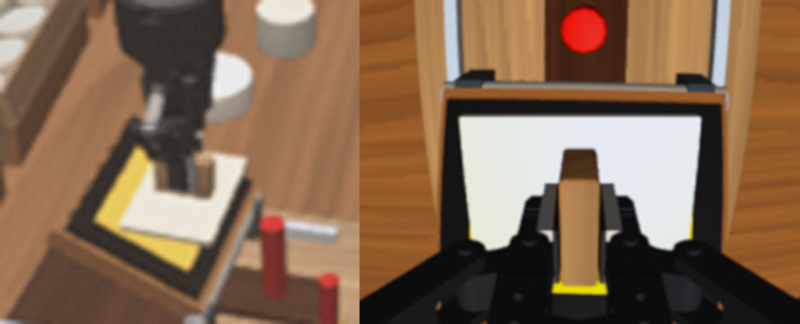

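```bash
cat > e.py <<'E'
from h import *
import sys
def edge(c,o,p,q,w,ps=-.07):
    y=np.array([-np.sin(ps),np.cos(ps),0])*w
    (a,u),(b,v)=ray(c,p,o),ray(c,q,o); best=None
    for s in(1,-1):
        A=np.c_[u,-v];k,*_=np.linalg.lstsq(A,s*y,rcond=None)
        r=np.linalg.norm(A@k-s*y)
        if k[0]>0 and k[1]>0 and(best is None or r<best[0]):best=(r,(a+k[0]*u+b+k[1]*v)/2)
    return np.round(best[1],4),round(best[0],4)
if __name__=="__main__":
    o=bot.get_obs();c=bot.camera("wrist");save(c,"w7",(190,150,460,350),2.9)
    print(o["ee_pos"],o["wrist_force"])
    print("plaque low",edge(c,o,(226.7,189.5),(413.4,190.3),.1))
    print("panel low",edge(c,o,(216.7,177.2),(430.4,181),.14))
E
python3 e.py
```

```text
[0.65255985 0.00330483 0.12995521] [-1.88538856 -1.30214218  6.34792079]
plaque low (array([0.6193, 0.0042, 0.1099]), np.float64(0.0003))
panel low (array([0.6225, 0.0052, 0.0754]), np.float64(0.0016))
```

View pics/w7.png

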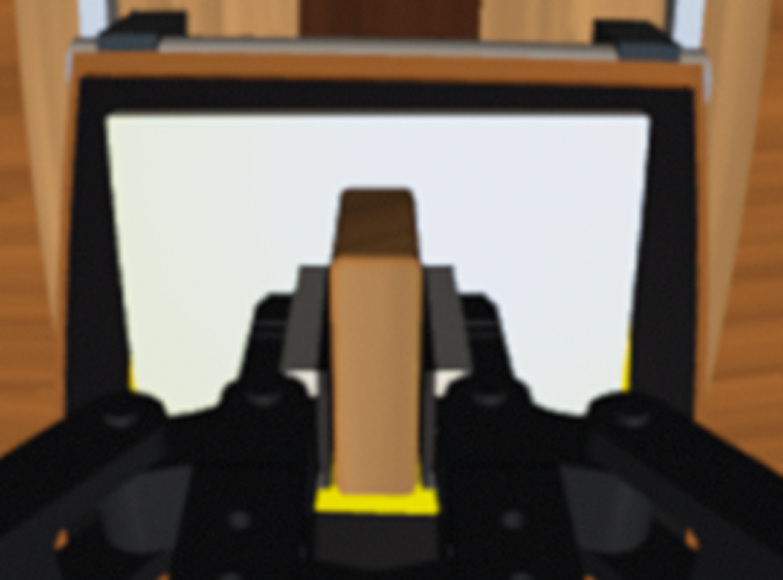

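```bash
python3 -m inch '[[0,0,-0.1,0],[0,0,-0.2,0],[0,0,-0.2,0],[0,0,-0.3,0],[0,0,-0.3,0],[0,0,-0.4,0],[0,0,-0.4,0],[0,0,-0.4,0]]'; python3 -c "
from h import *
c=bot.camera('wrist');save(c,'w8',(190,150,460,350),2.9)"
```

```text
time: 23.0
ee_pos: [0.6523, 0.0032, 0.1261]
tcp_rot: [-178.2, 0.0, 175.9]
wrist_force: [-4.8, -0.6, 8.0]
opening: 0.0138
grasp_force: 23.0
```

View pics/w8.png

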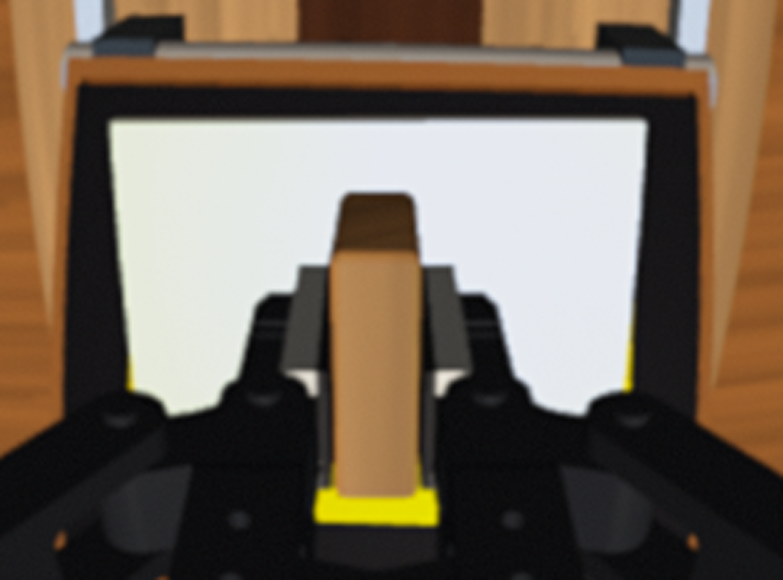

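```bash
python3 -m inch '[[0,0,-0.1,0],[0,0,-0.2,0],[0,0,-0.2,0],[0,0,-0.3,0],[0,0,-0.4,0],[0,0,-0.5,0],[0,0,-0.5,0],[0,0,-0.5,0]]'; python3 -m inch '[[0,0,-0.1,0],[0,0,-0.1,0],[0,0,-0.2,0],[0,0,-0.2,0],[0,0,-0.3,0],[0,0,-0.3,0],[0,0,-0.3,0],[0,0,-0.3,0]]';python3 -c "
from h import *
c=bot.camera('wrist');save(c,'w9',(190,150,460,350),2.9)"
```

```text
time: 24.05
ee_pos: [0.6518, 0.0031, 0.121]
tcp_rot: [-178.2, -0.0, 175.8]
wrist_force: [-6.9, -1.0, 8.2]
opening: 0.0134
grasp_force: 24.3
time: 25.05
ee_pos: [0.6515, 0.003, 0.118]
tcp_rot: [-178.2, -0.1, 175.8]
wrist_force: [-8.9, -1.6, 9.7]
opening: 0.0137
grasp_force: 25.0
```

View pics/w9.png

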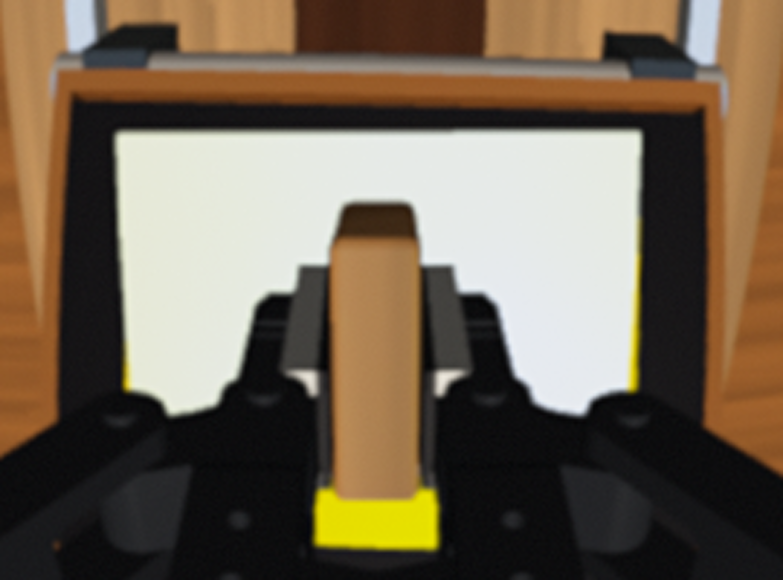

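```bash
cat > g.py <<'E'
from e import *
o=bot.get_obs();c=bot.camera("wrist");save(c,"w10")
F=lambda p:(190+p[0]/2.9,150+p[1]/2.9)
a=edge(c,o,F((115,131)),F((642,131)),.1);b=edge(c,o,F((72,99)),F((707,107)),.14)
print("plaque",a,"panel",b)
# plaque tilt from pivot: pivot=TCP+11mm up; low top edge in plaque frame relative to pivot: x=-35,z=5-34=-29
v=np.array(a[0])-(np.array(o["ee_pos"])+[0,0,.011]);v=np.r_[v[0]*np.cos(.07)-v[1]*np.sin(.07),v[2]]
print("v",v,np.hypot(*v),"tilt",np.arctan2(-.029,-.035)-np.arctan2(v[1],v[0]), np.arctan2(v[1],v[0])-np.arctan2(-.029,-.035))
E
python3 g.py
```

```text
plaque (array([0.6224, 0.0038, 0.0945]), np.float64(0.0008)) panel (array([0.6241, 0.0053, 0.0696]), np.float64(0.0008))
v [-0.02911458 -0.0345599 ] 0.04518900011570124 tilt -0.17878734418956155 0.17878734418956155
```

```bash
python3 -m inch '[[0,0,1,0],[0,0,2,0],[0.6,0,3,0],[1.2,0,3,0],[1.65,0,3,0],[1.65,0,2.6,0],[1.65,0,2.2,0],[1.65,0,2.1,0]]'; python3 -m inch '[[-0.1,0,-0.3,0],[-0.2,0,-0.5,0],[-0.3,0,-0.6,0],[-0.4,0,-0.7,0],[-0.5,0,-0.8,0],[-0.6,0,-0.9,0],[-0.6,0,-1,0],[-0.6,0,-1,0]]'
```

```text
time: 26.15
ee_pos: [0.669, 0.0033, 0.1381]
tcp_rot: [-178.3, 0.0, 175.8]
wrist_force: [-1.1, 0.4, 1.1]
opening: 0.0137
grasp_force: 21.7
time: 27.15
ee_pos: [0.6634, 0.0035, 0.1292]
tcp_rot: [-178.3, 0.1, 175.9]
wrist_force: [-1.3, 1.4, 6.4]
opening: 0.0137
grasp_force: 23.2
```

```bash
python3 -m inch '[[-0.1,0,-0.1,0],[-0.2,0,-0.2,0],[-0.3,0,-0.3,0],[-0.4,0,-0.4,0],[-0.5,0,-0.5,0],[-0.6,0,-0.6,0],[-0.7,0,-0.7,0],[-0.8,0,-0.8,0]]'; python3 -c "
from h import *
c=bot.camera('wrist');save(c,'w11',(190,150,460,350),2.9)"
```

```text
time: 28.15
ee_pos: [0.6556, 0.0036, 0.1214]
tcp_rot: [-178.3, 0.1, 175.9]
wrist_force: [0.4, 0.8, 6.4]
opening: 0.0137
grasp_force: 23.8
```

View pics/w11.png

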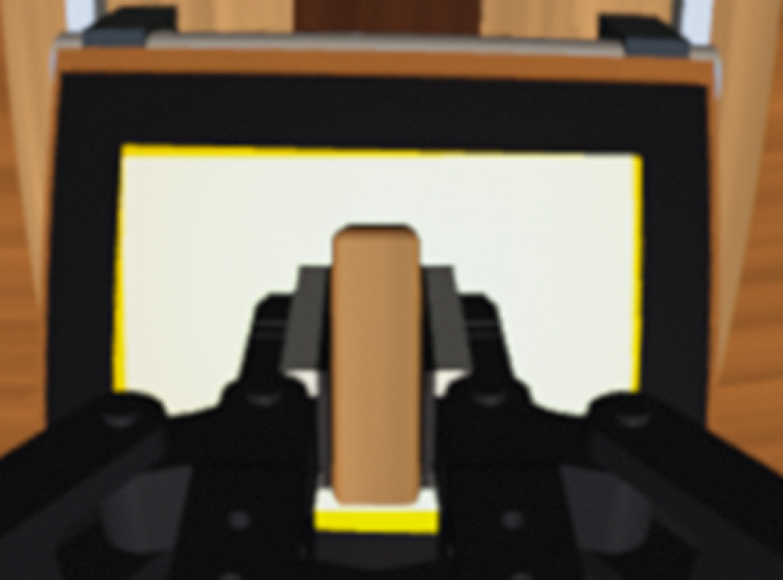

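```bash
cat > g2.py <<'E'
from e import *
import sys
def low(im,box,test):pass
o=bot.get_obs();c=bot.camera("wrist")
F=lambda p:(190+p[0]/2.9,150+p[1]/2.9)
H=cv2.cvtColor(c["img"],cv2.COLOR_RGB2HSV).astype(int)
W=(H[...,1]<60)&(H[...,2]>150);Y=(H[...,1]>150)&(abs(H[...,0]-26)<6)&(H[...,2]>120)
for x in(235,250,290,350,395,405): 
    col=slice(180,225);w=np.where(W[col,x])[0];y=np.where(Y[col,x])[0]
    print(x,"white from",w[0]+180 if len(w) else None,"yellow",(y[0]+180,y[-1]+180) if len(y) else None)
for r in(215,240,270):
    w=np.where(W[r,200:440])[0]+200;y=np.where(Y[r,200:440])[0]+200
    print(r,"white",w[0],w[-1],"yellow",y[:6],y[-6:])
print("lower strip",[(x,np.where(Y[300:345,x])[0]+300) for x in(305,335)])
a=edge(c,o,F((123,156)),F((640,156)),.1);b=edge(c,o,F((62,74)),F((710,85)),.14)
v=np.array(a[0])-(np.array(o["ee_pos"])+[0,0,.011]);v=np.r_[v[0],v[2]]
print(a,b,"tilt",np.arctan2(v[1],v[0])-np.arctan2(-.029,-.035),np.hypot(*v),o["wrist_force"])
u=np.array(a[0])-b[0];print("plaque low - panel low",u)
E
python3 g2.py
```

```text
235 white from 205 yellow (np.int64(200), np.int64(203))
250 white from 205 yellow (np.int64(200), np.int64(203))
290 white from 205 yellow (np.int64(201), np.int64(203))
350 white from 204 yellow None
395 white from 204 yellow None
405 white from 204 yellow None
215 white 233 407 yellow [231 409 410] [231 409 410]
240 white 233 407 yellow [230 231 409 410] [230 231 409 410]
270 white 234 406 yellow [229 230 231 232 408 409] [230 231 232 408 409 410]
lower strip [(305, array([326, 327, 328, 329, 330, 331, 332, 333])), (335, array([327, 328, 329, 330, 331, 332, 333]))]
(array([0.6321, 0.0046, 0.0959]), np.float64(0.0008)) (array([0.6221, 0.0056, 0.0753]), np.float64(0.0015)) tilt 0.30748716271784415 0.04322042695398884 [0.03816297 1.05940653 6.56736753]
plaque low - panel low [ 0.01   -0.001   0.0206]
```

```bash
python3 -m inch '[[-0.05,0,-0.1,0],[-0.1,0,-0.15,0],[-0.15,0,-0.2,0],[-0.2,0,-0.25,0],[-0.25,0,-0.3,0],[-0.3,0,-0.35,0],[-0.3,0,-0.4,0],[-0.3,0,-0.4,0]]'; python3 g2.py | head -9; python3 -c "
from h import *
c=bot.camera('side');l=bot.landmark_of('panel_centre',c)[:1];print(l,bot.get_obs()['wrist_force'])"
```

```text
time: 29.25
ee_pos: [0.6526, 0.0036, 0.1174]
tcp_rot: [-178.3, 0.1, 175.9]
wrist_force: [-0.6, 1.3, 6.9]
opening: 0.0139
grasp_force: 24.4
235 white from 207 yellow None
250 white from 207 yellow None
290 white from 207 yellow None
350 white from 207 yellow None
395 white from 207 yellow None
405 white from 207 yellow None
215 white 234 406 yellow [230 231 232 408 409 410] [232 408 409 410 411 412]
240 white 234 407 yellow [229 230 231 408 409 410] [230 231 408 409 410 411]
270 white 234 407 yellow [229 230 231 232 409 410] [230 231 232 409 410 411]
[{'point': [275.2, 205.6], 'score': 0.86}] [-0.39471993  0.9096967   6.1645115 ]
```

```bash
cat > t.py <<'E'
from e import *
o=bot.get_obs();N=3
cs=[bot.camera("wrist") for _ in range(N)];c=cs[0]
im=np.mean([k["img"].astype(float) for k in cs],0)
def cross(p,x0,step):  # from inside white outwards: blue drop then red drop
    xs=np.arange(x0,x0+step*60,step);b=im[p,xs,2];r=im[p,xs,0]
    def f(a):
        h=a[:8].mean()/2;i=np.argmax(a<h)
        return xs[0]+step*(i-1+(a[i-1]-h)/(a[i-1]-a[i])) if i else np.nan
    return f(b),f(r)
A=[];B=[]
for row in range(212,282,3):
    wl,yl=cross(row,260,-1);wr,yr=cross(row,380,1)
    A.append(edge(c,o,(wl,row),(wr,row),.1)[0])
    if yl<wl-1 and yr>wr+1:B.append(edge(c,o,(yl,row),(yr,row),.108)[0])
A=np.array(A);B=np.array(B)
def line(P):
    # plane in stand x-z
    x=P[:,0]*np.cos(.07)-P[:,1]*np.sin(.07);z=P[:,2];m=np.polyfit(x,z,1);return m,np.std(z-np.polyval(m,x)),np.arctan(m[0]),P.mean(0)
for n,P in(("plaque top",A),("patch",B)):
    m,s,t,q=line(P);print(n,len(P),"tilt",round(t,3),"res",round(s,4),"mean",np.round(q,4))
ma,mb=line(A)[0],line(B)[0];x=.66
for x in(.64,.66,.68):print("gap(normal) at",x,round((np.polyval(ma,x)-np.polyval(mb,x))*np.cos(.44),4))
print(o["ee_pos"],o["wrist_force"])
E
python3 t.py
```

```text
plaque top 24 tilt 0.442 res 0.0001 mean [0.6526 0.0023 0.0988]
patch 24 tilt 0.474 res 0.0001 mean [0.6552 0.0021 0.0939]
gap(normal) at 0.64 0.006
gap(normal) at 0.66 0.0053
gap(normal) at 0.68 0.0046
[0.652592   0.00364167 0.11744898] [-0.39471993  0.9096967   6.1645115 ]
```

```bash
cat >> t.py <<'E'
def onplane(px,m):
    a,u=ray(c,px,o);k=np.array([np.cos(.07),-np.sin(.07),0])
    # z = m0*(k.X)+m1
    n=np.array([0,0,1])-m[0]*k;s=(m[1]-n@a)/(n@u);return a+s*u
for x in(260,290,360,390):
    g=im[:,x,0];w=next(r for r in range(230,150,-1) if im[r,x,2]<90)   # white low edge
    bl=next(r for r in range(w-4,140,-1) if im[r,x,0]>75)
    d=onplane((x,w+.5),ma)-onplane((x,bl+.5),mb)
    s=np.array([np.cos(.07),-np.sin(.07),0])*np.cos(.46)+np.array([0,0,np.sin(.46)]);print(x,w,bl,"slope offset from panel low edge (20 = centred):",round(d@s*1000,1))
E
python3 t.py | tail -4
```

```text
260 205 181 slope offset from panel low edge (20 = centred): 15.1
290 205 181 slope offset from panel low edge (20 = centred): 14.9
360 205 183 slope offset from panel low edge (20 = centred): 13.7
390 205 184 slope offset from panel low edge (20 = centred): 13.2
```

```bash
python3 -m inch '[[-0.2,0,0.5,0],[-0.4,0,1,0],[0.1,0,1.2,0],[0.1,0,1.2,0],[0.2,0,0.9,0],[0.3,0,0.6,0],[0.4,0,0.4,0],[0.45,0,0.2,0]]'; python3 -m inch '[[0,0,0,0],[0.05,0,-0.1,0],[0.05,0,-0.15,0],[0.05,0,-0.2,0],[0.05,0,-0.2,0],[0.05,0,-0.2,0],[0.05,0,-0.2,0],[0.05,0,-0.2,0]]'; python3 t.py
```

```text
time: 30.7
ee_pos: [0.6568, 0.003, 0.1189]
tcp_rot: [-178.2, 0.1, 175.8]
wrist_force: [-3.5, -2.8, 7.1]
opening: 0.0134
grasp_force: 23.9
time: 31.7
ee_pos: [0.6574, 0.0029, 0.1175]
tcp_rot: [-178.2, 0.1, 175.8]
wrist_force: [-4.4, -1.8, 7.3]
opening: 0.0135
grasp_force: 24.5
plaque top 24 tilt 0.446 res 0.0001 mean [0.6573 0.0015 0.0989]
patch 24 tilt 0.473 res 0.0002 mean [0.66   0.0016 0.094 ]
gap(normal) at 0.64 0.0061
gap(normal) at 0.66 0.0055
gap(normal) at 0.68 0.0049
[0.65736856 0.0029174  0.11751539] [-4.40794505 -1.76545366  7.3213997 ]
260 205 201 slope offset from panel low edge (20 = centred): 3.0
290 205 201 slope offset from panel low edge (20 = centred): 3.0
360 205 176 slope offset from panel low edge (20 = centred): 17.9
390 205 176 slope offset from panel low edge (20 = centred): 18.0
```

```bash
python3 -m inch '[[-0.05,0,-0.1,0],[-0.1,0,-0.2,0],[-0.1,0,-0.25,0],[-0.1,0,-0.25,0],[-0.1,0,-0.25,0],[-0.1,0,-0.25,0],[-0.1,0,-0.25,0],[-0.1,0,-0.25,0]]'; python3 t.py
python3 - <<'E'
from h import *
c={n:bot.camera(n) for n in("scene","side")}
for t,z in(("post_top",.095),("peg_top",.075)):
    r=[bot.landmark_of(t,k) for k in c.values()]
    if all(r):print(t,tri([ray(k,q[0]["point"]) for k,q in zip(c.values(),r)]))
E
```

```text
time: 32.85
ee_pos: [0.6571, 0.003, 0.1157]
tcp_rot: [-178.3, 0.2, 175.8]
wrist_force: [-1.7, -2.9, 10.4]
opening: 0.0135
grasp_force: 25.6
plaque top 24 tilt 0.471 res 0.0001 mean [0.6571 0.0016 0.0968]
patch 24 tilt 0.474 res 0.0001 mean [0.6593 0.0017 0.093 ]
gap(normal) at 0.64 0.0045
gap(normal) at 0.66 0.0045
gap(normal) at 0.68 0.0044
[0.65705641 0.00302278 0.11567388] [-1.66738271 -2.85782242 10.44072583]
260 207 203 slope offset from panel low edge (20 = centred): 2.8
290 207 203 slope offset from panel low edge (20 = centred): 2.8
360 207 203 slope offset from panel low edge (20 = centred): 2.8
390 207 178 slope offset from panel low edge (20 = centred): 17.7
post_top (array([0.58711474, 0.01584765, 0.08884068]), [np.float64(0.006882607457783702), np.float64(0.006882607457783614)])
peg_top (array([0.53988523, 0.03494965, 0.07730863]), [np.float64(0.0016684322199401243), np.float64(0.0016684322199403121)])
```

```bash
python3 -c "
from workcell import bot
print(bot.job_done())"
```

```text
the job is handed in; nothing more can be done
None
```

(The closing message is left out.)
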